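# Find the mill canister with the loose stone

### The arm

A 7-joint arm with a two-finger parallel gripper is mounted at the origin on the work surface. World frame = base frame: x ahead of the robot, y to its left, z up, the work surface at z = 0. Lengths are in m, angles in rad, forces in N, time in s.
With the tool pointing down it reaches from about 0.425 to 0.875 m from the base axis. Payload 4.7 kg.
Tool frame: the origin (TCP) lies midway between the tips of the shut fingers; the grasp point (between the pads) lies 19 mm behind it; z points along the fingers, y is the line along which they close (so a half turn about z gives the same grasp; the last joint's range is limited). The gripper opens to 85 mm and grips with 20 to 120 N. Pads are 22 mm wide; open, the fingers measure 114 mm over their backs; the gripper's body (76 mm by 85 mm) begins 54 mm behind the grasp point. The pads swing forward as they close: fully open they stand 13 mm farther back than shut.
Start: joints at [-1.166, 0.321, -0.07, 1.45, 0.023, 1.371, -0.057], TCP at [0.248, 0.601, 0.231] pointing down, gripper open.
Joint ranges: [-2.86, 2.86], [-0.3, 2.09], [-1.38, 1.24], [0.06, 2.45], [-1.56, 4.7], [0.09, 2.05], [-2.69, 2.69]. Speed limits (rad/s): [2.57, 2.57, 3.14, 3.14, 3.14, 3.14, 3.14].

### API

Orientations are given as a 3x3 rotation matrix whose columns are the frame's x, y, z axes.
In Python, from station import ctrl gives the robot as it stands. The module is installed in compiled form; this text tells all that it offers.
- The arm moves only by the shell command python3 -m jog 'ROWS' [FORCE]. ROWS is JSON, a list of rows, each a list of 5 numbers: the finger opening in mm, from 0 to 85.4, then the shift along the tool's x, y, z normalised to -1 to 1, where 1 is 200 mm, then the turn about the tool's z normalised to -1 to 1, where 1 is 360 degrees. In form: [[jaw, tx, ty, tz, turn], ...]. A call has 1 to 8 rows; each row is the pose to reach, as a shift and turn from the pose commanded when the call began, along the tool's axes at that moment, turning the shorter way round; what a row does not reach only later rows make up. A row lasts 1/8 s, in which the tool goes at most 62.5 mm and 10.7 degrees, less where a joint would pass 70% of its speed; a pose out of reach is approached as far as the arm can. A call with a number of a shift or a turn outside -1 to 1 is refused whole. A call with a gripper value outside its range is refused whole. The fingers move at their own pace and stop on an object; FORCE is the grip in N (left out, the last holds). Time passes only in rows, so rows that repeat a pose let the fingers close. It gives the time, the measured TCP pose, the force, the opening and the grip force at its end, in the units of the state.
- ctrl.read_state(): the state, without advancing time (a new reading comes with each control period).
- ctrl.get_image(name): name is "side" or "top" or "wrist"; returns the picture (420x560x3 uint8, red, green, blue); there is no depth.
- ctrl.calibration(name): a dict with "intrinsics" (3x3 intrinsics, pixels), "T" (4x4, takes a point from camera to world coordinates); the wrist camera has in their place "tool_from_camera" (4x4, takes a point from camera to tool coordinates, whose origin is the TCP and whose axes are the flange's). Camera axes: x right, y up, looking along -z (the intrinsics and any distortion apply to the point x, -y, -z); pixel columns grow to the right and rows downward; lengths in m; the calibration is good to about 2 mm. A picture is of the moment at which its call begins: read the wrist's pose just before it. calibration takes no time and is no camera call.
- ctrl.job_done(): hands the job in; it is judged then, once.
Trained networks look in the newest picture that a camera, given by its name, has taken for a name from the list of things; names that differ only in an ending like _2 or _b are one class to them, and where a whole thing is asked for, a point or a joint stands for the part that bears it (a point fixed in the world has none). Each returns a list of dicts, best first, with "score" (0 to 1); they miss things now and then, are a little off and sometimes report something else, mostly with a low value. They report only what shows in the picture. A call takes as long as a camera call. They do not tell look-alikes from the thing itself.
- ctrl.search_frame(camera, name): "box" ([left, top, width, height] in pixels, round what is visible of it).
- ctrl.outline_of(camera, name): "region" (420x560 bool, what is visible of it) and "box" ([left, top, width, height] in pixels, round what is visible of it).
The state is a dict: "time": time; "joints": joint angles; "qvel": joint speeds; "tau": joint torques, N m; "ee_pos": TCP position; "tool_rot": TCP orientation; "force": force on the tool from outside, world axes, zero at the start; "ft_torque": the same for the moment, N m; "opening": finger opening in m; "grasp_force": force on a finger pad.
Only numpy, scipy, OpenCV 4.12 (cv2) and the standard library are available. Lean on these libraries where they do the work, as an engineer would, in place of code of your own. Each camera call takes 0.05 s, during which the arm holds its last target. There are 200 camera calls.

### The job

One of the three sealed mill canisters on the grey ware board still has a grinding stone loose inside: lift them one at a time and rock them gently, never steeper than 45 degrees, until you have felt the stone in one of them run from the cap end to the foot end and back. Lay that canister flat on the yellow stand, gently and without knocking, cap toward the open front, and slide it home against the end stop. The other two must finish lying flat on the ware board, and everything else stays where it is.

Things in the scene. Friction and masses are not known exactly. Their poses are not given: they have to be found in the camera images.
- jar_a: sealed mill canister A of three alike: white square porcelain tube 50 x 50 mm, 130 mm long, terracotta band near its closed foot end, round blue cap (48 mm wide, 20 mm long) on the other; 150 mm overall, 0.24 to 0.38 kg plus 87 g inside. Origin: middle of its underside; x along it from cap (-75 mm) to foot (+75 mm), z up. Can be gripped across its 50 mm width, x from -50 to +70 mm
- jar_b: canister B, same look and frame as A. Inside each of A, B, C: a hollow 40 x 40 mm from x = -50 to +70 mm, holding one 87 g lump, 34 mm across, that starts at the cap end (centre near x = -30 mm). In two canisters the lump is dried glaze that stays put when handled gently; in one, drawn anew each time, it is a loose stone. Nothing else tells them apart
- jar_c: canister C, same look and frame as A. The loose stone slides once its canister is tipped more than about 13 degrees (25 is ample), runs 85 mm to the low end in under half a second and stays there when levelled again: felt as a knock and, held level, as a change of some 0.07 N m in the moment along the axis across the canister
- jar_a_foot (a point): centre of the flat foot end face of canister A (canister frame x = +75 mm, z = 25 mm)
- jar_b_foot (a point): centre of the flat foot end face of canister B (canister frame x = +75 mm, z = 25 mm)
- jar_c_foot (a point): centre of the flat foot end face of canister C (canister frame x = +75 mm, z = 25 mm)
- board: fixed grey ware board, 260 (its x) x 480 (its y) x 12 mm thick, under the three canisters, which lie side by side, caps toward the robot. Origin: centre of its underside, on the table; its top is at z = 12 mm
- stand: fixed yellow emptying stand: flat bed 140 (x) x 110 (y) mm with a dark sprung pad, top at z = 22 mm (sinks up to 6 mm, 2.5 N/mm after 4 N), and a rigid end stop across its far end, 60 mm high, inner face at x = +60 mm. Origin: centre of the bed's underside, on the table; x from the open front (-70 mm, robot side) to the stop. A canister that is home lies along x, foot end touching the stop, cap jutting over the front
- lath: bystander: wooden lath 340 x 34 x 8 mm lying along its x; origin centre of underside
- disc: bystander: dark round fired slab, 120 mm across, 12 mm thick; origin centre of underside
- bottle: bystander: pink-red closed bottle, 64 mm across, 150 mm tall; origin centre of underside
- cup: bystander: terracotta cup, 80 mm across, 90 mm tall; origin centre of underside
- brush: bystander: brush lying on the table; origin under its middle
- spare_cap: bystander: spare blue cap lying flat, 48 mm across, 20 mm high; origin centre of underside
- pebble: bystander: white grinding stone standing on the table, 34 mm across, 26 mm high (the same kind as is sealed inside one canister); origin centre of underside
There are look-alikes about, which are no part of the job. What is shaped like the jar_c but green is not meant.

How it is judged:
By the outcome, as a careful person would: the job done as asked, in the order asked, and still so for the second after the job is handed in, with the robot touching nothing.
It also fails if it takes over 72 s, if anything falls off the work surface, if the arm or the gripper's body presses on something with over 40 N, if the wrist force passes 120 N, or if a joint passes its speed limit or range.

## Working session

There is one attempt and no reset: what is moved stays moved. The work goes in short steps, Python scripts to look and compute and a shell command to move; the robot and the scene stay as the last step left them, time stands still between calls to the robot, and variables do not carry over. Pictures are saved under pics/ and viewed, at most 10 in all, crops included, and the job is handed in when it is done.

```bash
mkdir -p pics; cat > h.py <<'E'
import numpy as np, cv2
from station import ctrl
def pix2z(cam,u,v,z,s=None):
    c=ctrl.calibration(cam); K=np.array(c["intrinsics"])
    if cam=="wrist":
        s=s or ctrl.read_state(); T=np.eye(4); T[:3,:3]=s["tool_rot"]; T[:3,3]=s["ee_pos"]; T=T@np.array(c["tool_from_camera"])
    else: T=np.array(c["T"])
    d=np.linalg.inv(K)@np.array([u,v,1.]); d=T[:3,:3]@np.array([d[0],-d[1],-d[2]])
    return T[:3,3]+d*(z-T[2,3])/d[2]
E
python3 - <<'E'
from h import *
np.set_printoptions(precision=3,suppress=True)
s=ctrl.read_state(); print({k:np.round(v,3).tolist() for k,v in s.items()})
for c in("top","side"):
    cv2.imwrite(f"pics/{c}0.png",cv2.cvtColor(ctrl.get_image(c),cv2.COLOR_RGB2BGR))
    print(c,ctrl.calibration(c))
    for n in("jar_a","jar_a_foot","board","stand"):
        print(n,[(round(r["score"],2),np.round(r["box"]).tolist()) for r in ctrl.search_frame(c,n)])
E
```

```text
{'time': 0.0, 'joints': [-1.166, 0.322, -0.07, 1.452, 0.023, 1.371, -0.057], 'qvel': [0.0, 0.0, -0.001, 0.0, 0.001, -0.001, 0.0], 'tau': [0.001, -49.359, -0.382, -31.434, 0.013, 0.011, 0.0], 'ee_pos': [0.247, 0.6, 0.23], 'tool_rot': [[-0.925, 0.381, -0.001], [0.381, 0.925, -0.002], [-0.0, -0.002, -1.0]], 'force': [-0.411, -0.652, -0.229], 'ft_torque': [-0.013, 0.047, 0.015], 'grasp_force': 0.0, 'opening': 0.085}
top {'intrinsics': array([[511.052,   0.   , 276.163],
       [  0.   , 511.052, 208.717],
       [  0.   ,   0.   ,   1.   ]]), 'T': array([[-0.003,  0.997, -0.081,  0.393],
       [-1.   , -0.004, -0.01 , -0.013],
       [-0.01 ,  0.081,  0.997,  1.463],
       [ 0.   ,  0.   ,  0.   ,  1.   ]])}
jar_a [(0.92, [156.0, 274.0, 62.0, 23.0]), (0.76, [152.0, 161.0, 25.0, 54.0]), (0.72, [202.0, 154.0, 23.0, 54.0]), (0.71, [256.0, 157.0, 22.0, 56.0]), (0.34, [99.0, 276.0, 34.0, 27.0])]
jar_a_foot [(0.88, [256.0, 160.0, 23.0, 51.0])]
board [(0.9, [131.0, 140.0, 169.0, 100.0])]
stand [(0.95, [362.0, 170.0, 50.0, 62.0])]
side {'intrinsics': array([[398.459,   0.   , 278.864],
       [  0.   , 398.459, 207.354],
       [  0.   ,   0.   ,   1.   ]]), 'T': array([[ 0.959,  0.156, -0.235,  0.241],
       [-0.281,  0.468, -0.838, -0.928],
       [-0.021,  0.87 ,  0.493,  0.597],
       [ 0.   ,  0.   ,  0.   ,  1.   ]])}
jar_a [(0.88, [265.0, 170.0, 46.0, 20.0]), (0.85, [279.0, 192.0, 46.0, 27.0]), (0.8, [247.0, 154.0, 44.0, 22.0]), (0.59, [186.0, 175.0, 24.0, 30.0])]
jar_a_foot [(0.95, [275.0, 192.0, 54.0, 26.0])]
board []
stand [(0.96, [290.0, 249.0, 84.0, 61.0]), (0.74, [275.0, 193.0, 52.0, 24.0])]
```

View pics/top0.png

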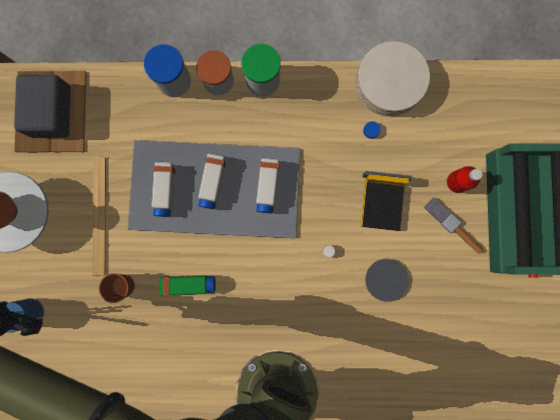

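View pics/side0.png

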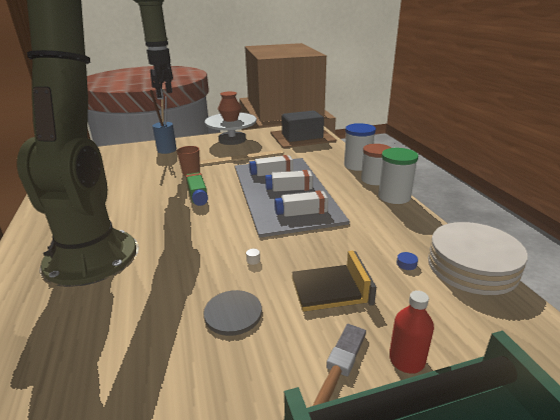

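Seen: three white canisters with red band and blue cap on the grey board at top-view (162,189), (211,181), (268,186); the look-alike is a green one with a blue cap at (187,285), not meant. The tall jars at (165,65), (213,68), (261,65) are not meant either, nor is the spare cap (372,130). Stand is at (385,203). Close crop next.

```bash
python3 - <<'E'
from h import *
np.set_printoptions(precision=4,suppress=True)
im=ctrl.get_image("top")
c=cv2.resize(im[130:250,125:425],None,fx=2.66,fy=2.66,interpolation=cv2.INTER_CUBIC)
cv2.imwrite("pics/crop1.png",cv2.cvtColor(c,cv2.COLOR_RGB2BGR))
for r in ctrl.outline_of("top","jar_a")+ctrl.outline_of("top","stand"):
    m=r["region"].astype(np.uint8)
    (cx,cy),wh,a=cv2.minAreaRect(cv2.findNonZero(m))
    print(round(r["score"],2),np.round([cx,cy,*wh,a],1),pix2z("top",cx,cy,.04))
for b in((135,141),(300,149),(296,238),(129,229)): print(pix2z("top",*b,.012))
E
```

```text
0.97 [267.1 185.1  20.5  54.6   5.2] [0.5751 0.0259 0.04  ]
0.87 [211.7 181.1  20.6  55.7  11.3] [0.5868 0.1816 0.04  ]
0.74 [163.6 188.9  21.8  54.5   3.6] [0.5654 0.3166 0.04  ]
0.7 [187.9 284.4  18.5  54.8  86.1] [0.2994 0.2453 0.04  ]
0.69 [383.6 200.7  48.2  57.6   7.7] [ 0.5297 -0.2992  0.04  ]
[0.7082 0.4079 0.012 ]
[ 0.6826 -0.068   0.012 ]
[ 0.4272 -0.055   0.012 ]
[0.4542 0.4201 0.012 ]
```

View pics/crop1.png

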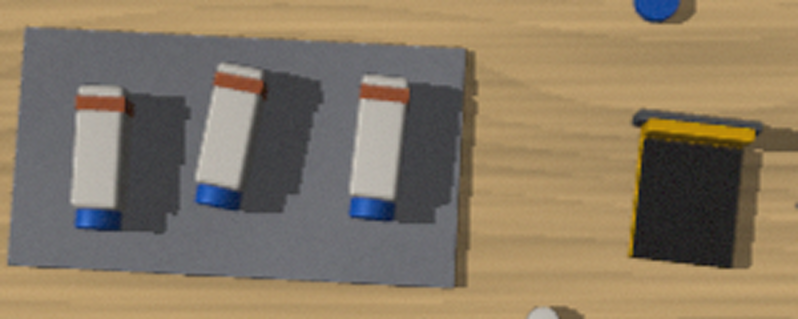

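```bash
cat >> h.py <<'E'
def go(x,y,z,yang,s=None):
    "row numbers to bring TCP to x,y,z with tool y axis at world angle yang (deg, mod 180)"
    s=s or ctrl.read_state(); R=np.array(s["tool_rot"]); d=R.T@(np.array([x,y,z])-s["ee_pos"])
    a=np.degrees(np.arctan2(R[1,1],R[0,1])); t=-((yang-a+90)%180-90)
    return np.round([*d/.2,t/360],4)
E
python3 - <<'E'
from h import *
np.set_printoptions(precision=4,suppress=True)
print(ctrl.calibration("wrist")); print(go(.54,.026,.25,85))
E
```

```text
{'intrinsics': array([[329.8818,   0.    , 282.7367],
       [  0.    , 329.8818, 202.3142],
       [  0.    ,   0.    ,   1.    ]]), 'tool_from_camera': array([[ 0.0001,  0.9567,  0.2912,  0.0748],
       [ 1.    , -0.0002,  0.0004,  0.0002],
       [ 0.0004,  0.2912, -0.9567, -0.1427],
       [ 0.    ,  0.    ,  0.    ,  1.    ]])}
[-2.4469 -2.1014 -0.0933 -0.0483]
```

```bash
python3 - <<'E'
from h import *
print(go(.52,.17,.27,86))
E
python3 -m jog '[[85,-0.22,-0.15,0,0],[85,-0.44,-0.3,0,0],[85,-0.66,-0.45,0,0],[85,-0.9,-0.6,0,0]]'
```

```text
[-2.0801 -1.4738 -0.1933 -0.0511]
time: 1.15
ee_pos: [0.369, 0.4202, 0.2316]
tool_rot: [[-0.925, 0.38, 0.0], [0.38, 0.925, 0.001], [-0.0, 0.001, -1.0]]
force: [0.9, 0.6, 0.3]
opening: 0.0847
grasp_force: 0.0
```

```bash
python3 -m jog '[[85,-0.22,-0.16,-0.1,-0.02],[85,-0.45,-0.32,-0.19,-0.05],[85,-0.68,-0.48,-0.19,-0.05],[85,-0.9,-0.64,-0.19,-0.05]]'
python3 - <<'E'
from h import *
print(go(.52,.17,.27,86))
E
```

```text
time: 1.65
ee_pos: [0.4872, 0.2327, 0.2701]
tool_rot: [[-0.997, 0.077, 0.002], [0.077, 0.997, 0.001], [-0.002, 0.001, -1.0]]
force: [0.3, 0.0, -1.4]
opening: 0.085
grasp_force: 0.0
[-0.1877 -0.3     0.0006 -0.0011]
```

```bash
python3 -m jog '[[85,-0.18,-0.25,0,0],[85,-0.18,-0.3,0,0],[85,-0.18,-0.3,0,0],[85,-0.18,-0.3,0,0]]'
python3 - <<'E'
from h import *
np.set_printoptions(precision=4,suppress=True)
s=ctrl.read_state();print(s["ee_pos"])
im=ctrl.get_image("wrist")
for r in ctrl.outline_of("wrist","jar_a"):
    m=r["region"].astype(np.uint8)
    (cx,cy),wh,a=cv2.minAreaRect(cv2.findNonZero(m))
    print(round(r["score"],2),np.round([cx,cy,*wh,a],1),pix2z("wrist",cx,cy,.05,s))
cv2.imwrite("pics/w1.png",cv2.cvtColor(im,cv2.COLOR_RGB2BGR))
E
```

```text
time: 2.15
ee_pos: [0.5165, 0.1741, 0.2693]
tool_rot: [[-0.997, 0.073, -0.0], [0.073, 0.997, 0.001], [0.0, 0.001, -1.0]]
force: [0.5, -0.5, -0.1]
opening: 0.0853
grasp_force: 0.0
[0.5165 0.1741 0.2693]
0.82 [408.9 199.4  57.2 130.9   4. ] [0.559  0.3161 0.05  ]
0.73 [161.8 218.9 116.6  55.7  85.7] [0.5615 0.0299 0.05  ]
0.69 [295.  225.9  45.4 129.6   7.6] [0.5817 0.1842 0.05  ]
```

View pics/w1.png

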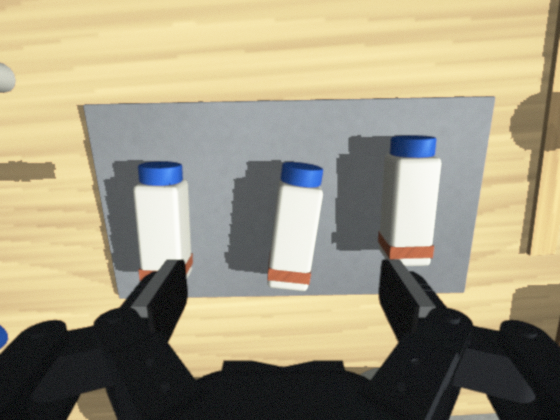

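The wrist view shows caps at (160,173), (301,174), (413,146), bands at (165,272), (291,278), (407,248); all three white with terracotta band. Fit box models to the masks.

```bash
cat >> h.py <<'E'
from scipy.optimize import minimize
def proj(cam,P,s=None):
    c=ctrl.calibration(cam); K=np.array(c["intrinsics"])
    if cam=="wrist":
        T=np.eye(4); T[:3,:3]=s["tool_rot"]; T[:3,3]=s["ee_pos"]; T=T@np.array(c["tool_from_camera"])
    else: T=np.array(c["T"])
    p=(P-T[:3,3])@T[:3,:3]; q=np.c_[p[:,0],-p[:,1],-p[:,2]]@K.T
    return q[:,:2]/q[:,2:]
BOX=np.array([[x,y,z] for x in(-.055,.075) for y in(-.025,.025) for z in(0,.05)]+[[x,.024*np.cos(t),.025+.024*np.sin(t)] for x in(-.075,-.055) for t in np.arange(0,6.28,.4)])
def fit(views,x0,z0=.012):
    "views: list of (cam,mask,state); returns x,y,yaw deg of canister"
    def cost(p):
        a=np.radians(p[2]);c,s_=np.cos(a),np.sin(a);e=0
        P=BOX@np.array([[c,-s_,0],[s_,c,0],[0,0,1]]).T+[p[0]/100,p[1]/100,z0]
        for cam,m,s in views:
            im=np.zeros((420*3,560*3),np.uint8)
            h=cv2.convexHull((proj(cam,P,s)*3+1).astype(np.float32))
            cv2.fillConvexPoly(im,h.astype(np.int32),255)
            im=cv2.resize(im,(560,420),interpolation=cv2.INTER_AREA)/255.
            e+=np.minimum(im,m).sum()/np.maximum(im,m).sum()
        return -e/len(views)
    r=minimize(cost,[x0[0]*100,x0[1]*100,x0[2]],method="Nelder-Mead",options=dict(initial_simplex=[[x0[0]*100+i,x0[1]*100+j,x0[2]+k] for i,j,k in((0,0,0),(1,0,0),(0,1,0),(0,0,5))]))
    return np.round([r.x[0]/100,r.x[1]/100,r.x[2],-r.fun],4)
E
python3 - <<'E'
from h import *
s=ctrl.read_state(); ctrl.get_image("wrist"); W=ctrl.outline_of("wrist","jar_a"); ctrl.get_image("top"); T=ctrl.outline_of("top","jar_a")
def pick(L,cam,x,y):
    u,v=proj(cam,np.array([[x,y,.05]]),s)[0]
    for r in L:
        b=r["box"]
        if abs(b[0]+b[2]/2-u)<20 and abs(b[1]+b[3]/2-v)<30: return [(cam,r["region"].astype(float),s)]
    return []
for n,x,y,a in(("C",.575,.026,-5),("B",.587,.182,-11),("A",.565,.317,-2)):
    w,t=pick(W,"wrist",x,y),pick(T,"top",x,y)
    for v in(w,t,w+t):
        if v: print(n,[q[0] for q in v],fit(v,(x,y,a)))
E
```

```text
C ['wrist'] [ 0.5739  0.0269 -8.0658  0.768 ]
C ['top'] [ 0.5745  0.0251 -6.1793  0.9439]
C ['wrist', 'top'] [ 0.5748  0.0247 -6.5588  0.853 ]
B ['wrist'] [  0.5868   0.182  -10.9977   0.9464]
B ['top'] [ 0.5863  0.1792 -8.5495  0.5616]
B ['wrist', 'top'] [  0.5869   0.1818 -11.0608   0.754 ]
A ['wrist'] [ 0.5646  0.3176 -1.412   0.8974]
A ['wrist'] [ 0.5646  0.3176 -1.412   0.8974]
```

```bash
python3 - <<'E'
from h import *
print(go(.543,.1906,.12,79),go(.543,.1906,.02,79))
E
```

```text
[-0.1225  0.0986  0.7467  0.0186] [-0.1224  0.0986  1.2467  0.0186]
```

```bash
python3 -m jog '[[85,-0.12,0.1,0.25,0.0186],[85,-0.12,0.1,0.5,0.0186],[85,-0.12,0.1,0.75,0.0186],[85,-0.12,0.1,0.9,0.0186],[85,-0.12,0.1,0.9,0.0186]]' 20
python3 - <<'E'
from h import *
s=ctrl.read_state()
print(s["ee_pos"],s["ft_torque"],s["force"],go(.543,.1906,.02,79))
E
```

```text
time: 3.08
ee_pos: [0.5407, 0.1896, 0.0868]
tool_rot: [[-0.981, 0.192, -0.005], [0.192, 0.981, -0.002], [0.005, -0.003, -1.0]]
force: [0.5, 0.7, -0.7]
opening: 0.085
grasp_force: 0.0
[0.54068819 0.18960059 0.08677327] [-0.04714524 -0.02455676 -0.02162218] [ 0.50453685  0.65843525 -0.73076912] [-1.190e-02  8.300e-03  3.338e-01 -2.000e-04]
```

```bash
python3 -m jog '[[85,-0.01,0.008,0.17,0],[85,-0.01,0.008,0.333,0],[85,-0.01,0.008,0.333,0],[40,-0.01,0.008,0.333,0],[40,-0.01,0.008,0.333,0],[40,-0.01,0.008,0.333,0],[40,-0.01,0.008,0.333,0]]' 20
python3 -m jog '[[40,0,0,-0.05,0],[40,0,0,-0.1,0],[40,0,0,-0.15,0],[40,0,0,-0.15,0]]'
cat > st.py <<'E'
from h import *
s=ctrl.read_state();R=np.array(s["tool_rot"])
f,t=np.array(s["force"]),np.array(s["ft_torque"])
print("t",round(s["time"],2),"pos",np.round(s["ee_pos"],4),"F",f.round(2),"T",t.round(3),"T.y_tool",round(t@R[:,1],4),"open",round(s["opening"],4),"gf",round(s["grasp_force"],1))
E
python3 st.py
python3 - <<'E'
from h import *
cv2.imwrite("pics/s1.png",cv2.cvtColor(cv2.resize(ctrl.get_image("side")[110:260,180:380],None,fx=3,fy=3),cv2.COLOR_RGB2BGR))
E
```

```text
time: 3.95
ee_pos: [0.5466, 0.1917, 0.0251]
tool_rot: [[-0.981, 0.192, 0.003], [0.192, 0.981, 0.001], [-0.003, 0.002, -1.0]]
force: [-1.2, -0.4, 7.5]
opening: 0.0495
grasp_force: 23.1
time: 4.45
ee_pos: [0.5458, 0.1916, 0.0538]
tool_rot: [[-0.981, 0.192, 0.002], [0.192, 0.981, 0.001], [-0.002, 0.001, -1.0]]
force: [1.1, 0.6, -4.3]
opening: 0.0495
grasp_force: 22.0
t 4.45 pos [0.5458 0.1916 0.0538] F [ 1.13  0.6  -4.34] T [0.041 0.065 0.022] T.y_tool 0.0716 open 0.0495 gf 22.0
```

View pics/s1.png

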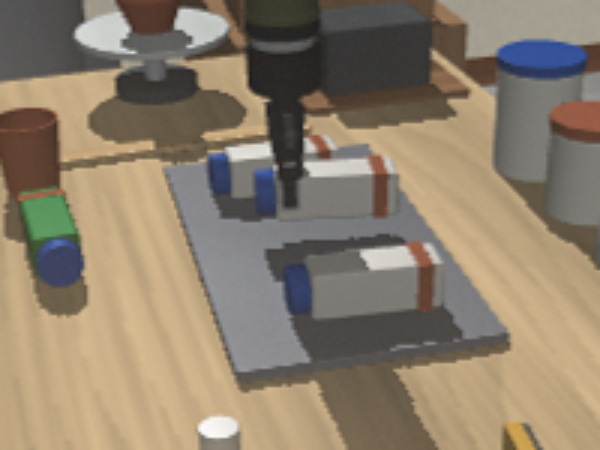

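The side view shows canister B held level by the cap end, clear of the board, so a 20 N grip holds it without pivoting. I'll lower it, then loosen the grip to let the foot pivot down.

```bash
python3 -m jog '[[45,0,0,0.05,0],[45,0,0,0.1,0],[47,0,0,0.1,0],[48,0,0,0.1,0],[49,0,0,0.1,0],[49,0,0,0.1,0]]'; python3 st.py
python3 -m jog '[[49.3,0,0,0,0],[49.3,0,0,0,0]]'; python3 st.py
python3 -m jog '[[49.6,0,0,0,0],[49.6,0,0,0,0]]'; python3 st.py
```

```text
time: 5.25
ee_pos: [0.5453, 0.1914, 0.0331]
tool_rot: [[-0.981, 0.192, 0.001], [0.192, 0.981, 0.0], [-0.001, 0.0, -1.0]]
force: [0.4, -0.3, -3.8]
opening: 0.0497
grasp_force: 21.9
t 5.25 pos [0.5453 0.1914 0.0331] F [ 0.35 -0.25 -3.82] T [ 0.028  0.165 -0.014] T.y_tool 0.1677 open 0.0497 gf 21.9
time: 5.5
ee_pos: [0.5451, 0.1913, 0.0329]
tool_rot: [[-0.981, 0.192, 0.0], [0.192, 0.981, 0.0], [-0.0, 0.0, -1.0]]
force: [-0.7, 1.0, -3.7]
opening: 0.0497
grasp_force: 21.9
t 5.5 pos [0.5451 0.1913 0.0329] F [-0.73  1.03 -3.7 ] T [ 0.01   0.147 -0.016] T.y_tool 0.1466 open 0.0497 gf 21.9
time: 5.75
ee_pos: [0.545, 0.1913, 0.0327]
tool_rot: [[-0.981, 0.192, 0.0], [0.192, 0.981, 0.0], [-0.0, 0.0, -1.0]]
force: [0.5, 0.2, -4.0]
opening: 0.05
grasp_force: 21.9
t 5.75 pos [0.545  0.1913 0.0327] F [ 0.52  0.17 -4.01] T [0.017 0.135 0.018] T.y_tool 0.1358 open 0.05 gf 21.9
```

```bash
for i in 1; do python3 -m jog '[[49.8,0,0,0,0],[49.8,0,0,0,0]]' >/dev/null; python3 st.py; python3 -m jog '[[50,0,0,0,0],[50,0,0,0,0]]'>/dev/null; python3 st.py
python3 -m jog '[[50.2,0,0,0,0],[50.2,0,0,0,0]]'>/dev/null; python3 st.py; done
```

```text
t 6.0 pos [0.5451 0.1913 0.0328] F [ 0.59  0.72 -3.79] T [ 0.042  0.101 -0.008] T.y_tool 0.1074 open 0.0502 gf 15.8
t 6.25 pos [0.5455 0.1914 0.0333] F [-0.92  0.09 -0.52] T [-0.018  0.128  0.044] T.y_tool 0.1217 open 0.0501 gf 0.7
t 6.5 pos [0.5456 0.1914 0.0332] F [-0.9   0.56 -0.06] T [-0.059  0.05  -0.033] T.y_tool 0.038 open 0.0504 gf 0.0
```

```bash
python3 -m jog '[[52,0,0,0.05,0],[51,0,0,0.05,0],[50,0,0,0.05,0],[49.86,0,0,0.05,0],[49.86,0,0,0.05,0],[49.86,0,0,0.05,0]]' 20 >/dev/null; python3 st.py
python3 -m jog '[[49.86,0,0,-0.025,0],[49.86,0,0,-0.05,0],[49.86,0,0,-0.05,0]]'>/dev/null; python3 st.py
python3 - <<'E'
from h import *
s=ctrl.read_state(); ctrl.get_image("top");T=ctrl.outline_of("top","jar_a"); ctrl.get_image("side");S=ctrl.outline_of("side","jar_a")
for n,L in(("top",T),("side",S)):
  for r in L: print(n,round(r["score"],2),r["box"])
E
```

```text
t 7.25 pos [0.5447 0.1911 0.0225] F [-0.04  0.03 -5.33] T [0.094 0.12  0.002] T.y_tool 0.1358 open 0.0497 gf 5.6
t 7.62 pos [0.5456 0.1914 0.0336] F [-0.64  0.22 -2.49] T [-0.064  0.039 -0.038] T.y_tool 0.026 open 0.0497 gf 5.4
top 0.93 [257.2, 158.2, 19.3, 55.6]
top 0.75 [153.0, 164.1, 15.6, 50.5]
top 0.7 [206.0, 153.9, 18.3, 54.7]
top 0.58 [158.9, 276.1, 18.3, 19.4]
top 0.33 [360.7, 118.9, 20.7, 20.9]
side 0.78 [264.9, 169.1, 45.7, 18.9]
side 0.77 [187.7, 176.6, 22.8, 28.0]
side 0.7 [276.5, 192.5, 52.4, 27.8]
side 0.7 [397.0, 252.0, 19.4, 18.9]
side 0.57 [248.8, 154.6, 43.5, 18.2]
```

```bash
python3 -m jog '[[49.86,0,0,-0.04,0],[49.86,-0.01,0,-0.08,0],[49.86,-0.02,0,-0.12,0],[49.86,-0.03,0,-0.15,0],[49.86,-0.03,0,-0.15,0]]'>/dev/null; python3 st.py
python3 - <<'E'
from h import *
cv2.imwrite("pics/s2.png",cv2.cvtColor(cv2.resize(ctrl.get_image("side")[130:230,220:370],None,fx=4,fy=4),cv2.COLOR_RGB2BGR))
E
```

```text
t 8.45 pos [0.5516 0.1903 0.0636] F [-1.95  0.86 -2.41] T [-0.047  0.024  0.012] T.y_tool 0.0147 open 0.0499 gf 5.3
```

View pics/s2.png

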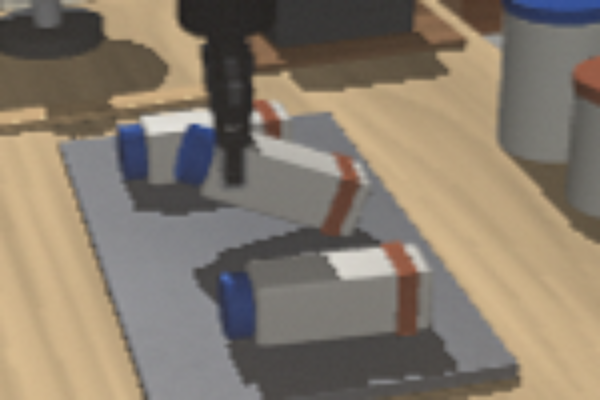

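```bash
cat > tq.py <<'E'
from h import *
A=[]
for i in range(6):
    ctrl.get_image("top"); s=ctrl.read_state(); R=np.array(s["tool_rot"])
    A.append([*np.array(s["force"]),*(R.T@np.array(s["ft_torque"]))])
A=np.array(A);print("t",round(s["time"],2),s["ee_pos"].round(4) if hasattr(s["ee_pos"],'round') else s["ee_pos"],"F",A[:,:3].mean(0).round(2),"Ttool",A[:,3:].mean(0).round(3),"sd",A[:,4].std().round(3),"gf",round(s["grasp_force"],1))
E
python3 -m jog '[[49.86,-0.015,0,-0.035,0],[49.86,-0.03,0,-0.065,0],[49.86,-0.03,0,-0.065,0],[47,-0.03,0,-0.065,0],[45,-0.03,0,-0.065,0],[45,-0.03,0,-0.11,0],[45,-0.03,0,-0.165,0],[45,-0.03,0,-0.165,0]]' 20 >/dev/null; python3 st.py; python3 tq.py
```

```text
t 9.5 pos [0.5575 0.1894 0.097 ] F [ 1.09 -0.59 -3.72] T [-0.032  0.058 -0.041] T.y_tool 0.0507 open 0.0497 gf 23.9
t 9.8 [0.5565 0.1889 0.0953] F [-0.16 -0.42 -4.17] Ttool [-0.01   0.082 -0.003] sd 0.027 gf 23.9
```

```bash
python3 -m jog '[[47,0,0,0.05,0],[49.5,0,0,0.1,0],[49.86,0,0,0.11,0],[49.86,0.015,0,0.17,0],[49.86,0.03,0,0.23,0],[49.86,0.045,0,0.29,0],[49.86,0.055,0,0.34,0],[49.86,0.06,0,0.365,0]]'>/dev/null; python3 st.py
python3 -m jog '[[49.86,0,0,0.005,0],[60,0,0,0.005,0],[85,0,0,0.005,0],[85,0,0,-0.2,0],[85,0,0,-0.45,0],[85,0,0,-0.7,0],[85,0,0,-0.7,0]]'>/dev/null; python3 st.py
python3 - <<'E'
from h import *
s=ctrl.read_state(); 
print("unloaded",end=' ')
ctrl.get_image("top")
for r in ctrl.outline_of("top","jar_a"): 
    b=r["box"]; 
    if abs(b[0]+b[2]/2-212)<15: print("B",fit([("top",r["region"].astype(float),s)],(.587,.182,-11)))
print("C",go(.575-.045*.994,.025+.045*.108,.09,90-6.2),"A",go(.5646-.045,.3176+.045*.025,.09,90-1.4))
E
python3 tq.py
```

```text
t 10.8 pos [0.5465 0.1908 0.0242] F [-3.74 -3.39 16.87] T [-0.659  0.804  0.045] T.y_tool 0.662 open 0.0498 gf 11.2
t 11.68 pos [0.5483 0.1922 0.1674] F [ 0.18  0.47 -0.31] T [0.033 0.034 0.022] T.y_tool 0.0397 open 0.0848 gf 0.0
unloaded B [ 0.5814  0.1788 -6.8575  0.5348]
C [-0.0816 -0.8066  0.3631 -0.0136] A [ 0.2486  0.6005  0.3636 -0.0269]
t 12.07 [0.5444 0.191  0.1614] F [-0.06 -0.05 -0.32] Ttool [0.008 0.006 0.006] sd 0.013 gf 0.0
```

```bash
python3 -m jog '[[85,-0.02,-0.2,0,0],[85,-0.05,-0.5,0,-0.014],[85,-0.08,-0.8,0,-0.014],[85,-0.08,-0.806,0.2,-0.014],[85,-0.08,-0.806,0.363,-0.014],[85,-0.08,-0.806,0.363,-0.014]]'>/dev/null
python3 - <<'E'
from h import *
s=ctrl.read_state(); print(s["ee_pos"],go(.5303,.0299,.0225,83.8))
E
```

```text
[0.52723711 0.02957252 0.08741016] [-0.017   0.0039  0.3244  0.0004]
```

```bash
python3 -m jog '[[85,-0.017,0.004,0.17,0],[85,-0.017,0.004,0.324,0],[60,-0.017,0.004,0.324,0],[45,-0.017,0.004,0.324,0],[45,-0.017,0.004,0.324,0],[45,-0.017,0.004,0.28,0],[45,-0.017,0.004,0.24,0],[45,-0.017,0.004,0.24,0]]' 20 >/dev/null;python3 st.py; python3 tq.py
python3 -m jog '[[45,0,0,0.03,0],[48,0,0,0.06,0],[49.5,0,0,0.075,0],[49.86,0,0,0.075,0],[49.86,0,0,0.075,0],[49.86,0,0,0.02,0],[49.86,0,0,-0.03,0],[49.86,0,0,-0.03,0]]' >/dev/null;python3 st.py
```

```text
t 13.82 pos [0.5338 0.0306 0.043 ] F [ 0.22 -0.35 -4.61] T [0.041 0.105 0.028] T.y_tool 0.1084 open 0.0501 gf 22.0
t 14.12 [0.5329 0.0304 0.0418] F [ 0.19 -0.03 -4.38] Ttool [-0.005  0.125 -0.002] sd 0.044 gf 22.0
t 15.12 pos [0.5344 0.0306 0.0496] F [-1.03  0.23 -2.39] T [ 0.008 -0.012  0.059] T.y_tool -0.0112 open 0.0496 gf 8.2
```

Pivoting works on C too (half weight on the foot). Tilt further.

```bash
python3 -m jog '[[49.86,-0.01,0,-0.04,0],[49.86,-0.03,0,-0.08,0],[49.86,-0.045,0,-0.12,0],[49.86,-0.05,0,-0.13,0],[49.86,-0.05,0,-0.13,0],[45,-0.05,0,-0.13,0],[45,-0.05,0,-0.13,0]]' >/dev/null;python3 st.py
python3 -m jog '[[45,0,0,-0.04,0],[45,0,0,-0.08,0],[45,0,0,-0.08,0]]' >/dev/null; python3 tq.py
python3 - <<'E'
from h import *
cv2.imwrite("pics/s3.png",cv2.cvtColor(cv2.resize(ctrl.get_image("side")[130:230,220:370],None,fx=4,fy=4),cv2.COLOR_RGB2BGR))
E
```

```text
t 16.0 pos [0.5436 0.0294 0.0744] F [-0.02 -0.83 -0.4 ] T [-0.057 -0.221  0.061] T.y_tool -0.2259 open 0.0498 gf 24.2
t 16.68 [0.5429 0.0294 0.0898] F [ 0.12 -0.15 -4.35] Ttool [0.022 0.165 0.011] sd 0.026 gf 24.7
```

View pics/s3.png

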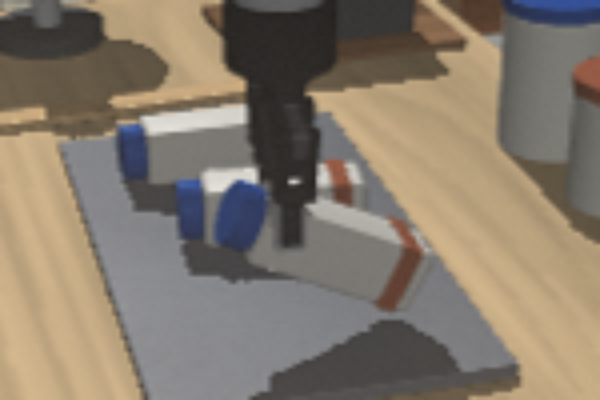

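The side view shows C tilted foot-down about 25° with its foot clear of the board; the moment rose (0.125→0.165) where B's fell. More samples to confirm.

```bash
python3 tq.py; python3 tq.py
```

```text
t 17.02 [0.5432 0.0294 0.0901] F [ 0.03  0.17 -4.94] Ttool [-0.001  0.15   0.013] sd 0.017 gf 24.7
t 17.32 [0.5432 0.0294 0.0901] F [-0.03  0.26 -4.62] Ttool [-0.024  0.137  0.001] sd 0.021 gf 24.8
```

```bash
python3 -m jog '[[47,0,0,0.05,0],[49.5,0,0,0.09,0],[49.86,0,0,0.1,0],[49.86,0.015,0,0.16,0],[49.86,0.03,0,0.22,0],[49.86,0.04,0,0.28,0],[49.86,0.045,0,0.32,0],[49.86,0.045,0,0.325,0]]'>/dev/null; python3 st.py
python3 -m jog '[[49.9,0,0,0.01,0],[45,0,0,0.01,0],[45,0,0,0.01,0],[45,0,0,-0.05,0],[45,0,0,-0.09,0],[45,0,0,-0.09,0],[45,0,0,-0.09,0]]' >/dev/null;python3 st.py; python3 tq.py; python3 tq.py
```

```text
t 18.32 pos [0.5355 0.0302 0.0262] F [-4.91 -0.13 14.37] T [-0.141  1.122  0.049] T.y_tool 1.1007 open 0.0497 gf 10.4
t 19.2 pos [0.5339 0.0304 0.0427] F [-0.33  0.54 -4.57] T [-0.01   0.188  0.032] T.y_tool 0.1857 open 0.0495 gf 22.6
t 19.5 [0.5341 0.0303 0.0429] F [-0.34  0.14 -4.54] Ttool [ 0.004  0.198 -0.004] sd 0.015 gf 22.6
t 19.8 [0.5342 0.0304 0.0431] F [ 0.08 -0.25 -4.4 ] Ttool [-0.006  0.178 -0.014] sd 0.034 gf 22.6
```

C is the loose one: level moment rose from about 0.12 to 0.19 N m. Now set it down and rock it back, lifting at the foot end.

```bash
python3 -m jog '[[45,0,0,0.04,0],[47,0,0,0.075,0],[49.7,0,0,0.085,0],[55,0,0,0.085,0],[85,0,0,0.085,0],[85,0,0,0.06,0]]' >/dev/null;python3 st.py
python3 -m jog '[[85,-0.1,0,0,0],[85,-0.3,0,0,0],[85,-0.475,0,0,0],[85,-0.475,0,0.03,0],[85,-0.475,0,0.03,0]]'>/dev/null;python3 st.py
python3 - <<'E'
from h import *
s=ctrl.read_state(); ctrl.get_image("top"); print(go(.575+.05*.994,.025-.05*.108,.0225,83.8))
for n in("top","side"):
    ctrl.get_image(n)
    for r in ctrl.outline_of(n,"jar_c"):print(n,round(r["score"],2),r["box"])
E
```

```text
t 20.55 pos [0.5347 0.0303 0.0317] F [-0.17  0.44 -0.23] T [-0.056 -0.058  0.002] T.y_tool -0.0636 open 0.0847 gf 0.0
t 21.18 pos [0.6275 0.0204 0.0245] F [-0.27  0.12 -0.92] T [ 0.054  0.016 -0.009] T.y_tool 0.0216 open 0.0849 gf 0.0
[ 0.0129 -0.0059  0.0111  0.0004]
top 0.93 [198.7, 157.0, 26.8, 53.4]
top 0.86 [156.4, 160.7, 18.9, 52.4]
top 0.72 [158.4, 275.8, 58.1, 18.9]
side 0.73 [276.0, 192.4, 47.5, 25.1]
side 0.65 [184.2, 174.8, 25.3, 31.5]
side 0.62 [262.0, 168.4, 45.2, 21.6]
```

```bash
python3 -m jog '[[60,0.01,-0.005,0.01,0],[45,0.01,-0.005,0.01,0],[45,0.01,-0.005,0.01,0],[45,0.01,-0.005,0.01,0],[45,0.01,-0.005,-0.04,0],[45,0.01,-0.005,-0.08,0],[45,0.01,-0.005,-0.08,0]]' 20 >/dev/null;python3 st.py; python3 tq.py
python3 -m jog '[[45,0,0,0.04,0],[48,0,0,0.07,0],[49.5,0,0,0.08,0],[49.86,0,0,0.08,0],[49.86,0,0,0.08,0],[49.86,0,0,0.02,0],[49.86,0,0,-0.03,0],[49.86,0,0,-0.03,0]]' >/dev/null;python3 st.py
```

```text
t 22.3 pos [0.6273 0.0195 0.042 ] F [ 0.76 -0.58 -4.48] T [-0.091 -0.23  -0.044] T.y_tool -0.2382 open 0.0498 gf 21.8
t 22.6 [0.6263 0.0195 0.0408] F [-0.43  0.03 -4.32] Ttool [ 0.01  -0.241  0.016] sd 0.032 gf 21.8
t 23.6 pos [0.6284 0.0195 0.0493] F [ 2.25  1.11 -0.29] T [-0.095 -0.296  0.   ] T.y_tool -0.3043 open 0.0499 gf 10.2
```

```bash
python3 -m jog '[[49.86,0.01,0,-0.04,0],[49.86,0.03,0,-0.08,0],[49.86,0.045,0,-0.12,0],[49.86,0.055,0,-0.145,0],[49.86,0.055,0,-0.145,0],[45,0.055,0,-0.145,0],[45,0.055,0,-0.145,0]]' >/dev/null;python3 st.py
python3 - <<'E'
from h import *
cv2.imwrite("pics/s4.png",cv2.cvtColor(cv2.resize(ctrl.get_image("side")[130:230,220:370],None,fx=4,fy=4),cv2.COLOR_RGB2BGR))
E
```

```text
t 24.48 pos [0.616  0.0207 0.0765] F [0.12 0.3  0.56] T [ 0.11   0.249 -0.001] T.y_tool 0.2595 open 0.05 gf 24.1
```

View pics/s4.png

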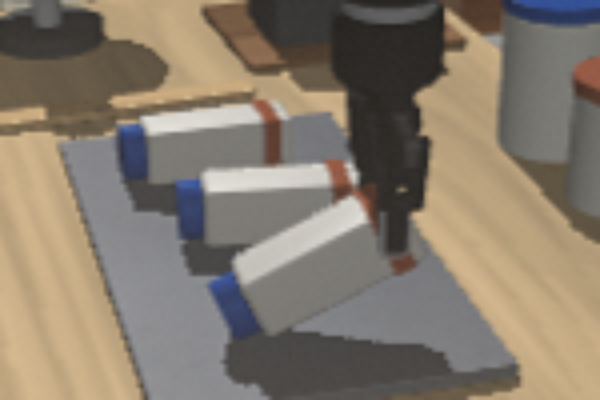

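C is tilted cap-down about 25° (foot end raised). Level it again and feel.

```bash
python3 -m jog '[[48,0,0,0,0],[49.86,-0.005,0,0.04,0],[49.86,-0.015,0,0.09,0],[49.86,-0.03,0,0.14,0],[49.86,-0.045,0,0.19,0],[49.86,-0.055,0,0.24,0],[49.86,-0.055,0,0.245,0]]'>/dev/null; python3 st.py
python3 -m jog '[[49.9,0,0,0.01,0],[45,0,0,0.01,0],[45,0,0,0.01,0],[45,0,0,-0.05,0],[45,0,0,-0.08,0],[45,0,0,-0.08,0],[45,0,0,-0.08,0]]' >/dev/null;python3 st.py; python3 tq.py
```

```text
t 25.4 pos [0.6257 0.0195 0.0256] F [ 2.21  0.25 -0.51] T [-0.008 -0.434 -0.071] T.y_tool -0.4324 open 0.0502 gf 9.4
t 26.27 pos [0.6269 0.0197 0.0433] F [ 0.22 -0.78 -1.85] T [ 0.031 -0.245 -0.063] T.y_tool -0.2401 open 0.0496 gf 21.8
t 26.57 [0.6269 0.0196 0.0432] F [ 1.41  0.24 -1.91] Ttool [-0.072 -0.352  0.031] sd 0.044 gf 21.9
```

```bash
python3 -m jog '[[45,0,0,-0.05,0],[45,0,0,-0.1,0],[45,0,0,-0.1,0],[45,0,0,-0.1,0]]' >/dev/null;python3 st.py; python3 tq.py
```

```text
t 27.07 pos [0.6264 0.0196 0.0631] F [ 0.2   0.54 -4.38] T [-0.061 -0.218  0.03 ] T.y_tool -0.223 open 0.0494 gf 21.8
t 27.38 [0.6264 0.0196 0.0628] F [ 0.09 -0.17 -4.52] Ttool [ 0.007 -0.284  0.006] sd 0.045 gf 21.8
```

```bash
python3 tq.py; python3 tq.py
```

```text
t 27.68 [0.6266 0.0196 0.0631] F [ 0.11  0.06 -4.36] Ttool [ 0.005 -0.272 -0.005] sd 0.04 gf 21.8
t 27.98 [0.6266 0.0196 0.0632] F [ 0.13 -0.16 -4.47] Ttool [-0.008 -0.247  0.01 ] sd 0.019 gf 21.8
```

```bash
python3 -m jog '[[45,0,0,0.06,0],[47,0,0,0.1,0],[49.86,0,0,0.11,0],[49.86,0,0,0.15,0],[49.86,0,0,0.18,0],[49.86,0,0,0.195,0],[55,0,0,0.19,0],[85,0,0,0.18,0]]' >/dev/null;python3 st.py
python3 - <<'E'
from h import *
print(go(.570,.0256,.0235,83.8))
E
```

```text
t 28.98 pos [0.6251 0.0197 0.0261] F [ 0.7   1.27 -0.71] T [-0.007  0.015  0.046] T.y_tool 0.014 open 0.0713 gf 0.0
[0.2772 0.0005 0.014  0.0004]
```

```bash
python3 -m jog '[[85,0.1,0,0,0],[85,0.277,0,0,0],[85,0.277,0,0.01,0],[60,0.277,0,0.01,0],[45,0.277,0,0.01,0],[45,0.277,0,0.01,0],[45,0.277,0,-0.05,0],[45,0.277,0,-0.1,0]]' 25 >/dev/null;python3 -m jog '[[45,0,0,0,0],[45,0,0,0,0]]' >/dev/null; python3 st.py; python3 tq.py; python3 tq.py
```

```text
t 30.23 pos [0.5713 0.0254 0.047 ] F [ 0.09 -0.88 -5.04] T [ 0.007 -0.013 -0.016] T.y_tool -0.0126 open 0.0496 gf 28.0
t 30.52 [0.5713 0.0254 0.0469] F [-0.47  0.15 -4.57] Ttool [-0.004 -0.055  0.02 ] sd 0.022 gf 28.0
t 30.82 [0.5715 0.0254 0.0471] F [ 0.04 -0.03 -4.28] Ttool [ 0.001 -0.055 -0.022] sd 0.013 gf 28.0
```

Stone is back at the cap end (−0.055 N m at this grip; −0.047 predicted for the cap end, +0.025 for the foot end). Now to the stand with a look from the wrist camera.

```bash
python3 -m jog '[[45,0,0,-0.25,0],[45,0,0,-0.5,0],[45,0,-0.1,-0.75,0],[45,0.15,-0.3,-0.8,0],[45,0.3,-0.55,-0.8,0],[45,0.45,-0.75,-0.8,0],[45,0.45,-0.78,-0.8,0],[45,0.45,-0.78,-0.8,0]]' >/dev/null;python3 -m jog '[[45,0,0,0,0],[45,0,0,0,0]]' >/dev/null; python3 st.py
python3 - <<'E'
from h import *
np.set_printoptions(precision=4,suppress=True)
s=ctrl.read_state()
im=ctrl.get_image("wrist")
cv2.imwrite("pics/w2.png",cv2.cvtColor(im,cv2.COLOR_RGB2BGR)); np.save("w2.npy",np.r_[np.ravel(s["tool_rot"]),s["ee_pos"]])
for r in ctrl.outline_of("wrist","stand"): print(r["score"],r["box"])
for u,v in((630,258),(733,268)): print(pix2z("top",125+u/2.66,130+v/2.66,.022))
for u,v in((641,122),(757,132)): print(pix2z("top",125+u/2.66,130+v/2.66,.06))
E
```

```text
t 32.08 pos [ 0.4661 -0.1192  0.2069] F [-0.94 -0.88 -5.25] T [-0.001 -0.066 -0.002] T.y_tool -0.0658 open 0.0496 gf 29.5
0.97 [58.7, 178.7, 122.9, 150.3]
[ 0.4574 -0.2402  0.022 ]
[ 0.4464 -0.3488  0.022 ]
[ 0.597 -0.248  0.06 ]
[ 0.586  -0.3679  0.06  ]
```

View pics/w2.png

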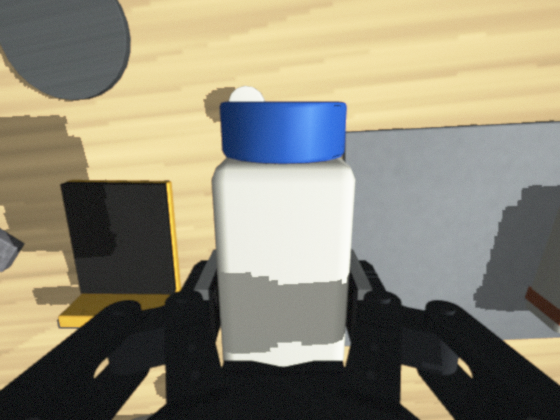

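The view shows the held canister centrally and the stand at left: bed front corners (63,182), (171,181), bed/stop junction (79,295), (180,292).

```bash
python3 - <<'E'
from h import *
np.set_printoptions(precision=4,suppress=True)
a=np.load("w2.npy"); s=dict(tool_rot=a[:9].reshape(3,3),ee_pos=a[9:])
P=[pix2z("wrist",u,v,.022,s) for u,v in((63,182),(171,181),(79,295),(180,292))]
for p in P: print(p)
fr=(P[0]+P[1])/2; bk=(P[2]+P[3])/2
for i,j in((1,0),(3,2)):d=P[i]-P[j];print("y-dir yaw",np.degrees(np.arctan2(-d[0],d[1])),np.linalg.norm(d))
d=bk-fr;print("x-dir yaw",np.degrees(np.arctan2(d[1],d[0])),np.linalg.norm(d))
print("front mid",fr,"stop mid",bk)
E
```

```text
[ 0.4463 -0.3423  0.022 ]
[ 0.4566 -0.2325  0.022 ]
[ 0.5765 -0.3631  0.022 ]
[ 0.5844 -0.2482  0.022 ]
y-dir yaw -5.362169673518513 0.11027177178424072
y-dir yaw -3.9504913754686597 0.11517024004335599
x-dir yaw -8.079895660161878 0.13031929027817027
front mid [ 0.4514 -0.2874  0.022 ] stop mid [ 0.5805 -0.3057  0.022 ]
```

```bash
python3 - <<'E'
from h import *
print(go(.4825,-.294,.08,84.3))
E
```

```text
[-1.734e-01 -8.586e-01  6.349e-01 -7.000e-04]
```

```bash
python3 -m jog '[[45,-0.05,-0.2,0,0],[45,-0.1,-0.45,0,0],[45,-0.15,-0.7,0.05,0],[45,-0.173,-0.85,0.2,0],[45,-0.173,-0.858,0.4,0],[45,-0.173,-0.858,0.55,0],[45,-0.173,-0.858,0.635,0],[45,-0.173,-0.858,0.635,0]]' >/dev/null;python3 -m jog '[[45,0,0,0,0],[45,0,0,0.05,0],[45,0,0,0.1,0],[45,0,0,0.1,0],[45,0,0,0.1,0]]' >/dev/null; python3 st.py
python3 - <<'E'
from h import *
s=ctrl.read_state(); print(go(.4825,-.294,.0345,84.3))
for c in("top","side"):
    ctrl.get_image(c)
    for r in ctrl.outline_of(c,"jar_c"): 
        b=r["box"]; print(c,round(r["score"],2),b)
E
```

```text
t 33.8 pos [ 0.4819 -0.2946  0.0601] F [-0.75  0.18 -4.2 ] T [-0.006  0.003  0.046] T.y_tool 0.0028 open 0.0496 gf 29.6
[-0.0025  0.0034  0.128  -0.001 ]
top 0.94 [196.3, 158.6, 25.8, 51.1]
top 0.92 [153.1, 165.6, 21.6, 49.1]
top 0.71 [375.8, 188.4, 20.1, 44.7]
top 0.47 [360.9, 120.2, 21.3, 20.9]
side 0.89 [247.3, 155.0, 44.0, 20.6]
side 0.8 [277.6, 250.0, 69.2, 33.5]
side 0.8 [265.4, 169.8, 24.8, 21.9]
side 0.59 [185.1, 175.5, 26.0, 32.3]
```

```bash
python3 -m jog '[[45,0,0,0.03,0],[45,0,0,0.06,0],[45,0,0,0.08,0],[45,0,0,0.095,0],[45,0,0,0.1,0],[45,0,0,0.105,0],[45,0,0,0.105,0]]' >/dev/null; python3 st.py
python3 -m jog '[[45,0,0,0.005,0],[45,0,0,0.01,0],[45,0,0,0.01,0]]' >/dev/null; python3 st.py
python3 -m jog '[[45,0,0,0.005,0],[45,0,0,0.01,0],[45,0,0,0.01,0]]' >/dev/null; python3 st.py
```

```text
t 34.88 pos [ 0.482  -0.2946  0.0392] F [ 0.1  -0.22 -4.52] T [ 0.003 -0.088 -0.029] T.y_tool -0.087 open 0.0499 gf 29.6
t 35.25 pos [ 0.4819 -0.2945  0.037 ] F [-0.97 -0.44 -4.55] T [ 0.03  -0.04   0.038] T.y_tool -0.0371 open 0.0495 gf 29.6
t 35.62 pos [ 0.4819 -0.2945  0.0353] F [-1.77  0.02 -2.09] T [0.024 0.075 0.011] T.y_tool 0.0771 open 0.0496 gf 30.0
```

```bash
python3 -m jog '[[45,0,0,0.004,0],[45,0,0,0.004,0],[45,-0.01,0,0.004,0],[45,-0.02,0,0.004,0],[45,-0.03,0,0.004,0],[45,-0.04,0,0.004,0],[45,-0.05,0,0.004,0],[45,-0.05,0,0.004,0]]' >/dev/null; python3 st.py
python3 -m jog '[[45,-0.007,0,0,0],[45,-0.014,0,0,0],[45,-0.02,0,0,0],[45,-0.02,0,0,0]]' >/dev/null; python3 st.py
```

```text
t 36.62 pos [ 0.4923 -0.2957  0.0344] F [-2.89 -0.61  0.66] T [-0.013  0.522  0.001] T.y_tool 0.518 open 0.0499 gf 30.2
t 37.12 pos [ 0.4961 -0.296   0.0344] F [-3.81  0.4   0.18] T [-0.001  0.535 -0.029] T.y_tool 0.5317 open 0.0498 gf 30.2
```

```bash
for k in 1; do python3 -m jog '[[45,-0.006,0,0,0],[45,-0.012,0,0,0],[45,-0.012,0,0,0]]' >/dev/null; python3 st.py
python3 -m jog '[[45,-0.006,0,0,0],[45,-0.012,0,0,0],[45,-0.012,0,0,0]]' >/dev/null; python3 st.py; python3 -m jog '[[45,-0.006,0,0,0],[45,-0.012,0,0,0],[45,-0.012,0,0,0]]' >/dev/null; python3 st.py; done
```

```text
t 37.5 pos [ 0.4984 -0.2963  0.0343] F [-3.06  0.01  0.45] T [0.082 0.582 0.001] T.y_tool 0.5877 open 0.0497 gf 30.2
t 37.88 pos [ 0.5009 -0.2965  0.0343] F [-3.39  0.21 -0.14] T [0.055 0.564 0.019] T.y_tool 0.5668 open 0.0496 gf 30.2
t 38.25 pos [ 0.5033 -0.2968  0.0344] F [-3.04 -0.03 -0.46] T [ 0.012  0.579 -0.053] T.y_tool 0.5773 open 0.0498 gf 30.2
```

```bash
for k in 1; do python3 -m jog '[[45,-0.006,0,0,0],[45,-0.012,0,0,0],[45,-0.012,0,0,0]]' >/dev/null; python3 st.py
python3 -m jog '[[45,-0.006,0,0,0],[45,-0.012,0,0,0],[45,-0.012,0,0,0]]' >/dev/null; python3 st.py; done
python3 - <<'E'
from h import *
s=ctrl.read_state(); V=[]
for c in("top","side"):
    ctrl.get_image(c)
    for r in ctrl.outline_of(c,"jar_c"):
        m=r["region"]; u,v=proj(c,np.array([[.505,-.297,.05]]),s)[0]; b=r["box"]
        if abs(b[0]+b[2]/2-u)<30 and abs(b[1]+b[3]/2-v)<30: V.append((c,m.astype(float),s)); print(c,b,fit(V[-1:],(.505,-.297,-6),.022)); break
E
```

```text
t 38.62 pos [ 0.5056 -0.2971  0.0343] F [-3.2  -0.33  1.72] T [ 0.013  0.509 -0.021] T.y_tool 0.5071 open 0.0492 gf 30.2
t 39.0 pos [ 0.508  -0.2973  0.0343] F [-2.83  1.06  1.32] T [ 0.014  0.569 -0.051] T.y_tool 0.5676 open 0.0494 gf 30.2
top [372.7, 177.4, 21.3, 41.7] [  0.5292  -0.276  -27.5471   0.2527]
side [287.7, 257.5, 69.5, 36.1] [ 0.5043 -0.3018 -3.2462  0.7119]
```

```bash
for k in 1; do python3 -m jog '[[45,-0.005,0,0,0],[45,-0.01,0,0,0],[45,-0.01,0,0,0]]' >/dev/null; python3 st.py
python3 -m jog '[[45,-0.005,0,0,0],[45,-0.01,0,0,0],[45,-0.01,0,0,0]]' >/dev/null; python3 st.py
python3 -m jog '[[45,-0.005,0,0,0],[45,-0.01,0,0,0],[45,-0.01,0,0,0]]' >/dev/null; python3 st.py;  done
```

```text
t 39.58 pos [ 0.5079 -0.2973  0.0342] F [-9.06  2.58  4.75] T [ 0.277  1.302 -0.017] T.y_tool 1.3241 open 0.0497 gf 30.8
t 39.95 pos [ 0.508  -0.2972  0.0341] F [-12.85   3.91   8.49] T [0.455 2.254 0.082] T.y_tool 2.2893 open 0.0498 gf 31.2
t 40.33 pos [ 0.5079 -0.2972  0.0338] F [-17.77   5.4   11.71] T [ 0.705  3.245 -0.052] T.y_tool 3.3013 open 0.0498 gf 31.6
```

```bash
python3 -m jog '[[45,0.01,0,0,0],[45,0.022,0,0,0],[45,0.022,0,0,0]]' >/dev/null; python3 st.py
python3 -m jog '[[48,0,0,0,0],[49.5,0,0,0,0],[49.9,0,0,0,0],[51,0,0,0,0],[60,0,0,0,0],[85,0,0,0,0],[85,0,0,0,0]]' >/dev/null; python3 st.py
```

```text
t 40.7 pos [ 0.5081 -0.2973  0.0339] F [-5.42  0.67 -0.19] T [ 0.219  1.498 -0.283] T.y_tool 1.5128 open 0.0497 gf 30.3
t 41.58 pos [ 0.5098 -0.2975  0.0345] F [-0.07  0.43  0.27] T [-0.022 -0.05  -0.012] T.y_tool -0.0523 open 0.0851 gf 0.0
```

Lift straight up and back away, then look.

```bash
python3 -m jog '[[85,0,0,-0.1,0],[85,0,0,-0.35,0],[85,0,0,-0.65,0],[85,0,0,-0.95,0],[85,0.2,0.2,-0.98,0],[85,0.4,0.4,-0.98,0],[85,0.4,0.6,-0.98,0],[85,0.4,0.6,-0.98,0]]' >/dev/null; python3 -m jog '[[85,0,0,0,0],[85,0,0,0,0]]' >/dev/null; python3 st.py
python3 - <<'E'
from h import *
s=ctrl.read_state(); 
t=ctrl.get_image("top"); T=ctrl.outline_of("top","jar_c")
si=ctrl.get_image("side"); S=ctrl.outline_of("side","jar_c")
w=ctrl.get_image("wrist"); W=ctrl.outline_of("wrist","jar_c")
for n,x,y,a,z in(("C",.506,-.297,-6,.022),("B",.587,.182,-11,.012),("A",.565,.317,-2,.012)):
  for cam,L in(("top",T),("side",S),("wrist",W)):
    u,v=proj(cam,np.array([[x,y,.05]]),s)[0]
    for r in L:
        b=r["box"]
        if abs(b[0]+b[2]/2-u)<25 and abs(b[1]+b[3]/2-v)<25: print(n,cam,fit([(cam,r["region"].astype(float),s)],(x,y,a),z)); break
p=np.full((600,800,3),0,np.uint8)
p[:300,:560]=cv2.resize(t[130:250,125:425],(560,224)).shape and cv2.copyMakeBorder(cv2.resize(t[130:250,125:425],(560,224)),0,76,0,0,0)
p[300:,:400]=cv2.resize(si[150:310,220:420],(400,300)); p[300:,400:]=cv2.resize(w,(400,300))
cv2.imwrite("pics/fin.png",cv2.cvtColor(p,cv2.COLOR_RGB2BGR))
E
```

```text
t 42.83 pos [ 0.4424 -0.1712  0.2307] F [-0.5   0.52 -0.61] T [ 0.007 -0.013  0.002] T.y_tool -0.0118 open 0.0851 gf 0.0
C top [ 0.512  -0.2993 -5.5297  0.3301]
C side [ 0.5063 -0.2976 -7.0706  0.8995]
C wrist [ 0.5085 -0.2966 -7.5743  0.6687]
B top [  0.583    0.1823 -11.5053   0.9316]
B side [  0.5811   0.1823 -11.766    0.7958]
A top [ 0.5645  0.3171 -2.0438  0.8804]
A side [ 0.5803  0.1847 -9.828   0.7888]
```

View pics/fin.png

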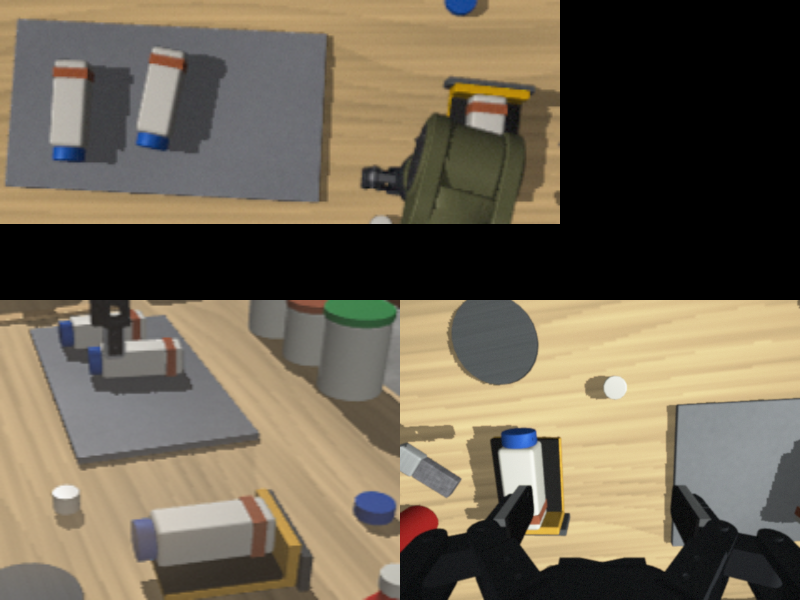

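C lies flat on the stand with its foot against the stop and its cap at the front. A and B lie flat on the board, and the bystanders are where they were.

```bash
python3 -c "
from station import ctrl
print(ctrl.job_done())"
```

```text
the job is handed in; nothing more can be done
None
```

The job is handed in: the loose stone was in canister C (nearest the stand), where I felt it run to the foot end and back, and C now lies on the stand against the stop, cap to the front. B tested as dried and is back flat on the board (an early loosening let it settle about 8 mm onto it), A was never lifted because C was found first, and the last pictures show nothing else moved.

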